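# Pry open the bearing case, turn the ball dish and hold it level

## Robot

A 7-joint arm with a two-finger parallel gripper is mounted at the origin on a cart in front of the work surface, level with it; the furniture and walls round the work are solid. World frame = base frame: x ahead of the robot, y to its left, z up, the work surface at z = 0. Lengths are in m, angles in degrees, forces in N, time in s.
With the tool pointing down it reaches from about 0.425 to 0.925 m from the base axis. Payload 6.8 kg.
Tool frame: the origin (TCP) lies between the finger pads; the fingertips stand 17 mm ahead of it and the grasp point (between the pads) lies 2 mm behind it (bot.tip_extent is the distance from the TCP to the fingertips, in m); z points along the fingers, y is the line along which they close (so a half turn about z gives the same grasp; the last joint's range is limited). The gripper opens to 88 mm and grips with 3 to 60 N. Pads are 20 mm wide; open, the fingers measure 115 mm over their backs; the gripper's body (75 mm by 178 mm) begins 61 mm behind the grasp point.
Start: joints at [58.493, 27.33, 1.283, 89.118, -0.659, 63.558, -4.761], TCP at [0.289, -0.61, 0.24] pointing down, gripper open.
Joint ranges: [-169.35, 169.35], [-19.33, 120.38], [-80.79, 83.38], [13.8, 139.57], [-78.32, 258.32], [9.67, 109.79], [-169.56, 169.56]. Speed limits (degrees/s): [136.94, 136.94, 180, 180, 180, 180, 180].

## Interface

Orientations are given as a 3x3 rotation matrix whose columns are the frame's x, y, z axes.
In Python, from cell import bot gives the robot as it stands.
- The arm moves only by the tool jog_arm, never from a script. Its argument "plan" is a list that holds one entry, the list of rows, each a list of 7 numbers: the opening, from -1 (shut) to 1 (fully open), so that 0 is half open, then the shift along the tool's x, y, z in units of 50 mm (1.0 is 50 mm), then the turn, a rotation vector about the tool's x, y, z in units of 5 degrees (1.0 is 5 degrees). In form: [[[claw, x, y, z, wx, wy, wz], ...]]. A call has 1 to 10 rows; each row is the pose to reach, as a shift and turn from the pose commanded when the call began, along the tool's axes at that moment; what a row does not reach only later rows make up. A row lasts 1/10 s, in which the tool goes at most 50 mm and 8.59 degrees, less where a joint would pass 70% of its speed; a pose out of reach is approached as far as the arm can. A call with a gripper value outside its range is refused whole. The fingers move at their own pace and stop on an object; the grip force is fixed at half the most. Time passes only in rows, so rows that repeat a pose let the fingers close. It gives the time, the measured TCP pose, the force, the opening and the grip force at its end, in the units of the state.
- bot.read_state(): the state, without advancing time (a new reading comes with each control period).
- bot.grab_frame(name): name is "scene" or "side" or "wrist"; returns the picture (420x560x3 uint8, blue, green, red); there is no depth.
- bot.camera_model(name): a dict with "K" (3x3 intrinsics, pixels), "position" and "attitude" of the camera in the world. Camera axes: x right, y down, z forward; pixel columns grow to the right and rows downward; lengths in m; the calibration is good to about 2 mm. The wrist camera is an equidistant fisheye: a pixel r from the principal point sees the ray r / f radians off the axis. A picture is of the moment at which its call begins: read the wrist's pose just before it. camera_model takes no time and is no camera call; for the wrist camera it gives the pose at the moment of the call.
- bot.sign_off(): hands the job in; it is judged then, once.
Trained networks look in the newest picture that a camera, given by its name, has taken for a name from the list of things; names that differ only in an ending like _2 or _b are one class to them, and where a whole thing is asked for, a point or a joint stands for the part that bears it (a point fixed in the world has none). Each returns a list of dicts, best first, with "conf" (0 to 1); they miss things now and then, are a little off and sometimes report something else, mostly with a low value. They report only what shows in the picture. A call takes as long as a camera call.
- bot.silhouettes(camera, thing): "region" (420x560 bool, what is visible of it) and "extent" ([left, top, right, bottom] in pixels, round what is visible of it).
- bot.pinpoint(camera, thing): "centre" ([column, row] in pixels: a listed point, or the origin of a listed thing).
The state is a dict: "clock": time; "qpos": joint angles; "joint_vel": joint speeds; "joint_torque": joint torques, N m; "tool_pos": TCP position; "tool_rot": TCP orientation; "contact_force": force on the tool from outside, world axes, zero at the start; "wrist_torque": the same for the moment, N m; "width": finger opening in m; "grasp_force": force on a finger pad.
Only numpy, scipy, OpenCV 4.12 (cv2) and the standard library are available. Lean on these libraries where they do the work, as an engineer would, in place of code of your own. Each camera call takes 0.05 s, during which the arm holds its last target. There are 200 camera calls.

## Task

The turntable's loose bearing ball lies in a dish inside the closed blue-lidded case. Take the red-handled screwdriver, lever the cover up with its blade under the steel lip and swing it fully open so that it stays, and lay the screwdriver back down on the bench. Then lift the dish by its black handle straight up about 10 cm, clear above the case, and only then turn it level through a quarter turn, either way round, without the ball ever leaving the red ring in its middle; finish still holding the dish there, turned, level and still in the gripper, leaving the things around undisturbed.

Things in the scene. Friction and masses are not known exactly. Their poses are not given: they have to be found in the camera images.
- screwdriver_grip (a point): Where to hold the loose red-handled screwdriver (176 mm, 45 g): on its axis, 25 mm behind the front end of its handle, 8 mm above the bench as it lies. Handle: hexagon 18 mm wide, 16 high, 78 long. The blade points along this frame's -y (at the start roughly away from the robot), x across, z up. The tip lies 123 mm ahead; the solid shape tapers evenly from handle to tip.
- screwdriver_tip (a point): Tip of the screwdriver's blade, on its axis; the blade is 4 mm thick there, axes as the grip's.
- case: Grey open tray screwed to the bench (fixed), 146 mm along its x, 112 mm along its y, 28 mm high, walls and floor 4 mm thick. Origin: centre of its underside. -x is the front, where the cover's lip is; the hinge is on the +x edge. The front faces roughly the robot's right.
- cover (a joint): Hinge of the blue cover: 0 closed, grows as it swings up, stop at 1.75 rad. A friction hinge (about 0.08 N m, cover 80 g), so that it stays where it is left; about 1 N at the lip lifts it. The cover is a shallow dome: top 26 mm above the tray's rim, inner depth 22 mm, skirt 3 mm thick.
- cover_hinge (a point): Mid-point of the hinge axis: on the case's +x edge, 73 mm from its centre, 28 mm above the bench; the axis runs along the case's y. Does not move.
- cover_lip (a point): Middle of the front edge of the steel lip on the cover, at its underside: 157 mm from the hinge axis, 28 mm above the bench when closed. The lip is 3 mm thick, 70 mm wide along the case's y and overhangs the tray's front wall by 11 mm, with nothing under it down to the bench. Moves with the cover.
- dish: Loose round aluminium dish, 84 mm across, rim 14 mm high, 120 g with handle, on the tray's floor (4 mm above the bench) under the cover. Origin: centre of its underside. x points from the handle to the middle, z up; at the start along the case's x within 0.06 rad. Inside it slopes 7 degrees down to a flat of 9 mm radius, inside a thin red ring of 20 mm radius.
- dish_handle (a point): In the dish's upright black handle fin, 62 mm from the dish's middle towards -x, 30 mm above the dish's underside (10 mm below the fin's top). The fin is 24 mm long along the dish's x, 12 mm thick along its y, 40 mm high: grip it across its thickness from above. At least 6 mm free from its end to the tray's front wall, 35 mm to the side walls.
- dish_seat (a point): Middle of the dish, 14 mm above its underside: where the ball's centre is when it rests there.
- ball_center (a point): Centre of the loose steel ball, 20 mm diameter, 33 g, which starts in the middle of the dish and rolls easily.
- green_paint_pot: Bystander: small green and white paint pot, 28 mm across, 32 mm high. Origin: centre of its underside.
- train_controller: Bystander: black hand controller with a red knob, 105 x 58 x 36 mm. Origin: centre of its underside.
- tape_roll: Bystander: cream roll of masking tape, 60 mm across, 18 mm high, lying flat. Origin: centre of its underside.

How it is judged (in metres and radians):
On the way, in this order (a step that is already met when the one before it is completed fails the run):
1. the screwdriver lifts the cover off the tray (value of joint cover above 0.12 rad and contact force between screwdriver and cover above 0.15 N), for 0.1 s.
2. the cover stands fully open (value of joint cover above 1.3 rad), for 0.2 s.
3. the dish is held clear above the case with the ball in its ring, the screwdriver lying on the bench (height (world z) of dish_seat above 0.09 m and contact force between dish and case below 0.1 N and contact force between dish and the fingers above 0.5 N and distance between ball_center and dish_seat below 0.02 m and height (world z) of screwdriver_grip below 0.02 m), for 0.2 s.
4. the dish has been turned a quarter turn, still held level above the case (height (world z) of dish_seat above 0.09 m and contact force between dish and case below 0.1 N and contact force between dish and the fingers above 0.5 N and distance between ball_center and dish_seat below 0.02 m and angle between the x axis of dish and the y axis of case, either way round below 0.2 rad and angle between dish's own z axis and vertical below 0.12 rad), for 0.2 s.
At the end, for the whole second after the job is handed in: The gripper alone holds the dish at rest, middle over 90 mm above the bench, tilt under 0.12 rad, its x square to the case's x within 0.2 rad (either way); ball within 20 mm of its middle; cover open over 1.3 rad; screwdriver at rest on the bench (grip and tip under 20 mm high) (all of step 4 and linear speed of each of dish, screwdriver below 0.03 m/s and angular speed of dish below 0.2 rad/s and value of joint cover above 1.3 rad and height (world z) of each of screwdriver_grip, screwdriver_tip below 0.02 m); the arm keeps its last pose, push and grip.
It fails at once if the ball leaves the red ring (its centre more than 20 mm from the middle of the dish) (distance between ball_center and dish_seat above 0.02 m).
It fails at once if a bystander is moved by more than 30 mm (distance of any of green_paint_pot, train_controller, tape_roll from where it was at the start of the episode above 0.03 m).
It also fails if it takes over 72 s, if anything falls off the work surface, if the arm or the gripper's body presses on something with over 40 N, if the wrist force passes 120 N, or if a joint passes its speed limit or range.

## Working session

There is one attempt and no reset: what is moved stays moved. The work goes in short steps, Python scripts to look and compute and a tool call to move; the robot and the scene stay as the last step left them, time stands still between calls to the robot, and variables do not carry over. Pictures are saved under pics/ and viewed, at most 10 in all, crops included, and the job is handed in when it is done.

Besides the shell and the picture viewer there is one more tool, called after ">>>" as name(argument=value, ...) on one line, values as JSON. jog_arm: Moves the arm, as the interface text tells. Its arguments: {"type":"object","properties":{"plan":{"type":"array"}},"required":["plan"]}

```bash
mkdir -p pics; ls; cat > h.py <<'E'
import numpy as np, cv2
from cell import bot
np.set_printoptions(precision=4,suppress=True)
def ray(cam,px):
    m=bot.camera_model(cam);K=np.array(m["K"]);R=np.array(m["attitude"]);p=np.array(m["position"])
    a=(px[0]-K[0,2])/K[0,0];b=(px[1]-K[1,2])/K[1,1]
    if cam=="wrist":
        r=np.hypot(a,b);d=np.array([a/r*np.sin(r),b/r*np.sin(r),np.cos(r)]) if r>1e-9 else np.array([0,0,1.])
    else: d=np.array([a,b,1.])
    d=R@d;return p,d/np.linalg.norm(d)
def atz(cam,px,z):
    p,d=ray(cam,px);return p+d*(z-p[2])/d[2]
def find(cam,thing,z):
    return [(round(r["conf"],2),np.round(r["centre"],1),atz(cam,r["centre"],z)) for r in bot.pinpoint(cam,thing)[:2]]
E
python3 - <<'E'
from h import *
ims={c:bot.grab_frame(c) for c in("scene","side","wrist")}
for c in ims: cv2.imwrite(f"pics/{c}0.png",ims[c]); m=bot.camera_model(c);print(c,np.array(m["position"]),np.array(m["attitude"])[:,2])
cv2.imwrite("pics/both.png",cv2.resize(np.hstack([ims["scene"],ims["side"]]),(800,300)))
for t,z in dict(screwdriver_grip=.008,screwdriver_tip=.008,case=0,cover_hinge=.028,cover_lip=.028,green_paint_pot=0,train_controller=0,tape_roll=0).items():
  for c in ims: print(t,c,find(c,t,z))
s=bot.read_state();print(s["clock"],s["tool_pos"],np.array(s["tool_rot"]))
E
```

```text
pics
scene [0.1004 0.8471 0.6969] [ 0.3636 -0.7439 -0.5608]
side [0.1154 0.7838 0.6045] [ 0.3597 -0.7647 -0.5346]
wrist [ 0.3612 -0.5765  0.3853] [-0.2633 -0.1235 -0.9568]
screwdriver_grip scene [(0.73, array([222.5, 276.9]), array([0.5402, 0.202 , 0.008 ])), (0.61, array([308.4, 208.3]), array([ 0.485 , -0.0868,  0.008 ]))]
screwdriver_grip side [(0.52, array([291.5, 216.1]), array([ 0.4984, -0.0938,  0.008 ])), (0.2, array([261.8, 198.5]), array([ 0.607 , -0.1403,  0.008 ]))]
screwdriver_grip wrist []
screwdriver_tip scene [(0.8, array([270.6, 186. ]), array([ 0.607, -0.135,  0.008]))]
screwdriver_tip side [(0.67, array([260.7, 200.6]), array([ 0.6044, -0.129 ,  0.008 ]))]
screwdriver_tip wrist []
case scene [(0.59, array([243.3, 267.8]), array([0.5221, 0.153 , 0.    ]))]
case side [(0.96, array([234. , 274.3]), array([0.5171, 0.16  , 0.    ]))]
case wrist []
cover_hinge scene [(0.64, array([222.2, 280.6]), array([0.5226, 0.2298, 0.028 ]))]
cover_hinge side [(0.94, array([215.7, 277.1]), array([0.527 , 0.2125, 0.028 ]))]
cover_hinge wrist []
cover_lip scene [(0.96, array([268.3, 23
[... 270 characters left out ...]
 , -0.1338,  0.    ]))]
green_paint_pot side [(0.68, array([309.4, 256.1]), array([0.3978, 0.0313, 0.    ]))]
green_paint_pot wrist []
train_controller scene [(0.86, array([373.1, 185.6]), array([ 0.385 , -0.2599,  0.    ]))]
train_controller side [(0.76, array([354.8, 200.2]), array([ 0.3824, -0.2556,  0.    ]))]
train_controller wrist [(0.66, array([77.2, 18.9]), array([ 0.3857, -0.2698,  0.    ]))]
tape_roll scene [(0.91, array([261.8, 351.4]), array([ 0.3902,  0.3246, -0.    ]))]
tape_roll side [(0.65, array([247.9, 349.3]), array([0.3921, 0.3251, 0.    ]))]
tape_roll wrist []
1.35 [ 0.2886 -0.6102  0.2397] [[ 0.904   0.4275 -0.    ]
 [ 0.4275 -0.904  -0.    ]
 [-0.      0.     -1.    ]]
```

View both.

View pics/both.png

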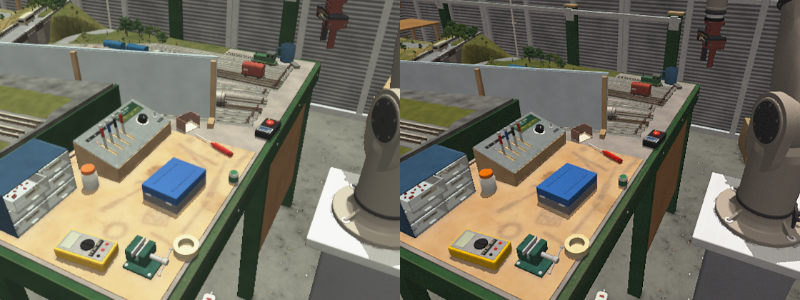

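The picture shows the closed blue case in the middle of the bench, the screwdriver to its right with its red handle at about (308,208) in the full scene frame, and the pot at (326,252). The nets agree with the sizes given. I'll hover over the screwdriver and re-measure.

>>> jog_arm(plan=[[[0,8.0,-7.6,0.4,0,0,9.2],[0,8.0,-7.6,0.4,0,0,9.2],[0,8.0,-7.6,0.4,0,0,9.2],[0,8.0,-7.6,0.4,0,0,9.2],[0,8.0,-7.6,0.4,0,0,9.2],[0,8.0,-7.6,0.4,0,0,9.2],[0,8.0,-7.6,0.4,0,0,9.2],[0,8.0,-7.6,0.4,0,0,9.2],[0,8.0,-7.6,0.4,0,0,9.2],[0,8.0,-7.6,0.4,0,0,9.2]]])

```text
clock: 2.35
tool_pos: [0.4673, -0.1482, 0.2222]
tool_rot: [[0.935, -0.353, 0.001], [-0.353, -0.935, -0.0], [0.001, -0.0, -1.0]]
contact_force: [0.3, -1.2, -0.4]
width: 0.044
grasp_force: 0.0
```

>>> jog_arm(plan=[[[0,0,0,0,0,0,0],[0,0,0,0,0,0,0]]])

```text
clock: 2.55
tool_pos: [0.4672, -0.149, 0.2219]
tool_rot: [[0.937, -0.35, 0.0], [-0.35, -0.937, -0.0], [0.0, 0.0, -1.0]]
contact_force: [-0.0, -0.5, 0.6]
width: 0.0436
grasp_force: 0.0
```

```bash
python3 - <<'E'
from h import *
im=bot.grab_frame("wrist");cv2.imwrite("pics/w1.png",im)
for t,z in dict(screwdriver_grip=.008,screwdriver_tip=.008,case=0,cover_lip=.028,cover_hinge=.028,green_paint_pot=0).items(): print(t,find("wrist",t,z))
# colour axis fit of handle
r=bot.silhouettes("wrist","screwdriver_grip")
if r:
  ys,xs=np.nonzero(r[0]["region"]);P=np.array([atz("wrist",(x,y),.008)[:2] for x,y in zip(xs[::3],ys[::3])])
  c=P.mean(0);u,s,v=np.linalg.svd(P-c,full_matrices=False);d=v[0]; t=(P-c)@d
  print(r[0]["conf"],c,d,c+d*t.min(),c+d*t.max())
r=bot.silhouettes("scene","cover")
for c in("scene","side"):
  bot.grab_frame(c)
  for t,z in dict(cover_lip=.028,cover_hinge=.028,case=0,green_paint_pot=0).items(): print(c,t,find(c,t,z))
E
```

```text
screwdriver_grip [(0.88, array([218.6, 184.8]), array([ 0.493 , -0.0915,  0.008 ]))]
screwdriver_tip [(0.86, array([221.1,  76. ]), array([ 0.6059, -0.1409,  0.008 ]))]
case [(0.83, array([ 68.1, 228.5]), array([0.5184, 0.1403, 0.    ]))]
cover_lip [(0.59, array([ 97.4, 225.5]), array([0.5074, 0.0689, 0.028 ])), (0.5, array([219.2,  77.4]), array([ 0.6017, -0.1406,  0.028 ]))]
cover_hinge [(0.7, array([ 21. , 247.3]), array([0.5274, 0.2237, 0.028 ]))]
green_paint_pot [(0.76, array([170.2, 289.7]), array([0.3853, 0.0332, 0.    ]))]
0.66 [ 0.4996 -0.0992] [-0.9343  0.3566] [ 0.604  -0.1391] [ 0.4388 -0.076 ]
scene cover_lip [(0.87, array([268.7, 234.9]), array([0.5088, 0.0667, 0.028 ]))]
scene cover_hinge [(0.7, array([222.1, 278.5]), array([0.5258, 0.2249, 0.028 ])), (0.19, array([307.4, 208.4]), array([ 0.4757, -0.0583,  0.028 ]))]
scene case [(0.61, array([243.7, 267.9]), array([0.5212, 0.1529, 0.    ]))]
scene green_paint_pot [(0.55, array([323.7, 254.1]), array([0.394 , 0.0424, 0.    ]))]
side cover_lip [(0.93, array([254.5, 242.9]), array([0.5132, 0.0746, 0.028 ]))]
side cover_hinge [(0.91, array([212.8, 280.8]), array([0.526 , 0.2246, 0.028 ]))]
side case [(0.91, array([233.7, 274.9]), array([0.5167, 0.162 , 0.    ])), (0.71, array([309.3, 258.4]), array([0.3948, 0.0392, 0.    ]))]
side green_paint_pot [(0.52, array([310.9, 259. ]), array([0.3908, 0.0397, 0.    ]))]
```

View pics/w1.png

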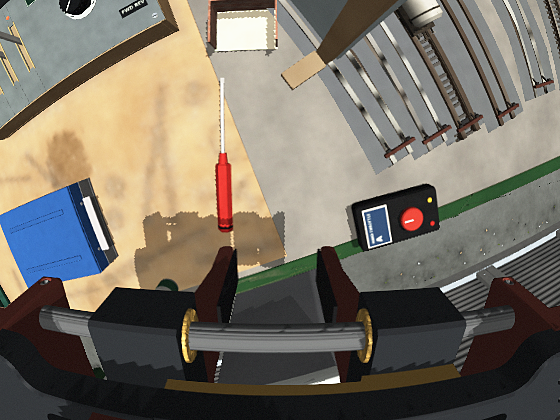

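The wrist picture shows the screwdriver at column ~222, with its tip at row 78 and its butt at row 232, nearly in line with the tool x. The grip works out at (0.491, -0.095).

>>> jog_arm(plan=[[[0,0.07,-1.18,0.5,0,0,0.08],[0,0.07,-1.18,1.2,0,0,0.08],[0,0.07,-1.18,2.0,0,0,0.08],[0,0.07,-1.18,2.8,0,0,0.08],[0,0.07,-1.18,3.4,0,0,0.08],[0,0.07,-1.18,3.8,0,0,0.08],[0,0.07,-1.18,4.0,0,0,0.08],[0,0.07,-1.18,4.02,0,0,0.08],[-1,0.07,-1.18,4.02,0,0,0.08],[-1,0.07,-1.18,4.02,0,0,0.08]]])

```text
clock: 4.5
tool_pos: [0.4918, -0.0962, 0.0219]
tool_rot: [[0.933, -0.36, 0.002], [-0.36, -0.933, -0.0], [0.002, -0.001, -1.0]]
contact_force: [0.9, 0.5, -0.2]
width: 0.0316
grasp_force: 0.0
```

>>> jog_arm(plan=[[[-1,0,0,0,0,0,0],[-1,0,0,0,0,0,0],[-1,0,0,0,0,0,0],[-1,0,0,0,0,0,0]]])

```text
clock: 4.9
tool_pos: [0.4916, -0.0961, 0.0216]
tool_rot: [[0.933, -0.36, 0.002], [-0.36, -0.933, -0.0], [0.001, -0.0, -1.0]]
contact_force: [-0.4, 0.7, 7.1]
width: 0.0164
grasp_force: 30.0
```

>>> jog_arm(plan=[[[-1,0,0,-0.2,0,0,0],[-1,0,0,-0.8,0,0,0],[-1,0,0,-1.6,0,0,0],[-1,-0.5,-0.4,-2.4,0,0,-1],[-1,-1.2,-1.0,-2.6,0,0,-2.92],[-1,-1.9,-1.6,-2.6,0,0,-2.92],[-1,-2.27,-1.9,-2.6,0,0,-2.92],[-1,-2.27,-1.9,-2.6,0,0,-2.92],[-1,-2.27,-1.9,-2.6,0,0,-2.92]]])

```text
clock: 5.8
tool_pos: [0.4192, 0.0332, 0.1513]
tool_rot: [[0.994, -0.112, 0.001], [-0.112, -0.994, -0.0], [0.001, 0.0, -1.0]]
contact_force: [-0.1, -0.9, -0.6]
width: 0.0165
grasp_force: 30.0
```

```bash
python3 - <<'E'
from h import *
s=bot.read_state();print(s["tool_pos"],s["width"],s["qpos"],s["contact_force"])
im=bot.grab_frame("wrist");cv2.imwrite("pics/w2.png",im)
for t,z in dict(case=0,cover_lip=.028,cover_hinge=.028,green_paint_pot=0,screwdriver_tip=s["tool_pos"][2]-.012).items(): print(t,find("wrist",t,z))
E
```

```text
[0.4192 0.0332 0.1513] 0.016467076508930704 [  -0.2835   11.1439  -14.111   126.5464    4.0312   42.6703 -113.537 ] [-0.0953 -0.9345 -0.583 ]
case [(0.69, array([141.8, 116.6]), array([ 0.519 ,  0.1493, -0.    ])), (0.26, array([528.6, 200.3]), array([ 0.3894, -0.2679,  0.    ]))]
cover_lip [(0.66, array([222.7, 110.8]), array([0.5097, 0.0655, 0.028 ]))]
cover_hinge [(0.64, array([ 63.2, 122.9]), array([0.5296, 0.2229, 0.028 ]))]
green_paint_pot []
screwdriver_tip [(0.74, array([277.2,  39.1]), array([0.537 , 0.0179, 0.1393])), (0.3, array([531.4, 203.7]), array([ 0.4382, -0.1343,  0.1393]))]
```

View pics/w2.png

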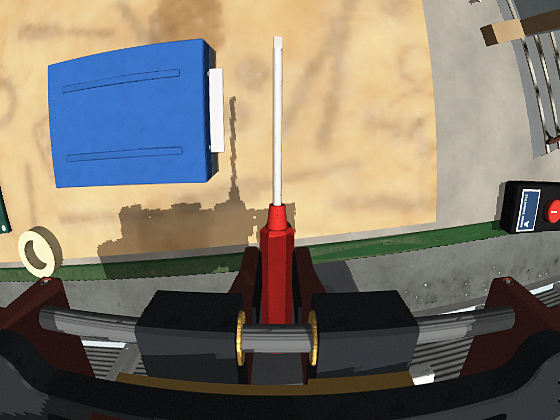

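Picture: the blade is in line with the tool, tip at (277,38). The lip (white, columns 208–223, rows 68–153) is parallel to it. I'll triangulate the tip to check for droop.

```bash
cat >> h.py <<'E'
def tri(thing,cams=("scene","side","wrist"),grab=True):
    A=np.zeros((3,3));b=np.zeros(3);L=[]
    for c in cams:
        if grab: bot.grab_frame(c)
        r=bot.pinpoint(c,thing)
        if not r: continue
        p,d=ray(c,r[0]["centre"]);M=np.eye(3)-np.outer(d,d);A+=M;b+=M@p;L.append((c,p,d,r[0]["conf"]))
    X=np.linalg.solve(A,b)
    return X,[(c,round(k,2),round(float(np.linalg.norm((np.eye(3)-np.outer(d,d))@(X-p))),4)) for c,p,d,k in L]
E
python3 - <<'E'
from h import *
for t in("screwdriver_tip","screwdriver_grip","cover_lip","cover_hinge","green_paint_pot"): print(t,*tri(t,grab=t=="screwdriver_tip"))
E
```

```text
screwdriver_tip [0.5421 0.0187 0.1315] [('scene', 0.88, 0.0026), ('side', 0.65, 0.0033), ('wrist', 0.82, 0.0022)]
screwdriver_grip [0.415  0.0337 0.1355] [('scene', 0.76, 0.0041), ('side', 0.64, 0.0041), ('wrist', 0.64, 0.0012)]
cover_lip [0.5114 0.0708 0.0267] [('scene', 0.86, 0.0046), ('side', 0.7, 0.0055), ('wrist', 0.98, 0.0021)]
cover_hinge [0.5258 0.2242 0.0256] [('scene', 0.61, 0.0028), ('side', 0.57, 0.0025), ('wrist', 0.95, 0.001)]
green_paint_pot [0.3526 0.1402 0.0817] [('scene', 0.67, 0.0023), ('side', 0.59, 0.0023)]
```

>>> jog_arm(plan=[[[-1,0,-0.62,0.4,0,0,0],[-1,0,-0.62,1.0,0,0,0],[-1,0,-0.62,1.6,0,0,0],[-1,0,-0.62,2.1,0,0,0],[-1,0,-0.62,2.4,0,0,0],[-1,0,-0.62,2.48,0,0,0],[-1,0,-0.7,2.48,0,0,0],[-1,0,-0.8,2.48,0,0,0],[-1,0,-0.88,2.48,0,0,0],[-1,0,-0.92,2.48,0,0,0]]])

```text
clock: 8.0
tool_pos: [0.425, 0.0796, 0.0275]
tool_rot: [[0.994, -0.113, 0.002], [-0.113, -0.994, 0.0], [0.002, -0.0, -1.0]]
contact_force: [0.1, -3.9, 0.6]
width: 0.0167
grasp_force: 30.0
```

```bash
python3 - <<'E'
from h import *
s=bot.read_state();print(s["tool_pos"],s["width"],s["contact_force"])
im=bot.grab_frame("wrist");cv2.imwrite("pics/w3.png",im);b=bot.grab_frame("side")
cv2.imwrite("pics/s3.png",cv2.resize(b[150:330,140:380],(800,600)))
for t,z in dict(cover_lip=.028,cover_hinge=.028,screwdriver_tip=.014).items(): print(t,find("wrist",t,z))
E
```

```text
[0.425  0.0796 0.0275] 0.016683599148129762 [ 0.0678 -3.8541  0.5969]
cover_lip []
cover_hinge [(0.93, array([  8.7, 131.8]), array([0.5255, 0.2214, 0.028 ]))]
screwdriver_tip []
```

View pics/w3.png

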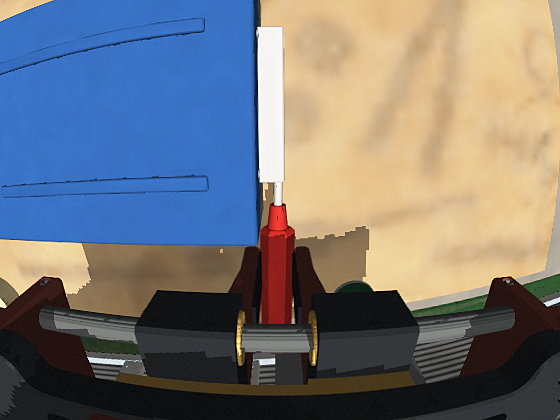

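The blade is now under the lip: the lip covers it at columns 258–283, rows 27–183. Next I lever up along the arc round the hinge.

>>> jog_arm(plan=[[[-1,0,-0.02,-0.14,0,0,0],[-1,0,-0.04,-0.26,0,0,0],[-1,0,-0.04,-0.4,0,0,0],[-1,0,-0.06,-0.54,0,0,0],[-1,0,-0.06,-0.67,0,0,0],[-1,0,-0.12,-0.93,0,0,0],[-1,0,-0.2,-1.19,0,0,0],[-1,0,-0.29,-1.43,0,0,0],[-1,0,-0.41,-1.67,0,0,0],[-1,0,-0.41,-1.67,0,0,0]]])

```text
clock: 9.25
tool_pos: [0.428, 0.1008, 0.1121]
tool_rot: [[0.994, -0.112, 0.004], [-0.112, -0.994, 0.002], [0.004, -0.002, -1.0]]
contact_force: [-0.1, -0.3, -0.2]
width: 0.0166
grasp_force: 30.0
```

```bash
python3 - <<'E'
from h import *
s=bot.read_state();print(s["tool_pos"],s["width"],s["contact_force"],s["wrist_torque"])
for t in("cover_lip","screwdriver_tip"): print(t,*tri(t,("scene","side"),grab=t=="cover_lip"))
a=bot.grab_frame("scene")
cv2.imwrite("pics/s4.png",cv2.resize(a[130:330,140:400],(780,600)))
E
```

```text
[0.428  0.1008 0.1121] 0.01662134245245926 [-0.0886 -0.315  -0.2287] [ 0.0182 -0.0215  0.0265]
cover_lip [0.5635 0.0028 0.0391] [('scene', 0.77, 0.001), ('side', 0.93, 0.001)]Traceback (most recent call last):
  File "<stdin>", line 3, in <module>
  File "h.py", line 22, in tri
    X=np.linalg.solve(A,b)
    r = gufunc(a, b, signature=signature)
    raise LinAlgError("Singular matrix")
numpy.linalg.LinAlgError: Singular matrix
```

```bash
python3 - <<'E'
from h import *
a=bot.grab_frame("scene")
cv2.imwrite("pics/s4.png",cv2.resize(a[130:330,140:400],(780,600)))
E
```

```text
(no output)
```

View pics/s4.png

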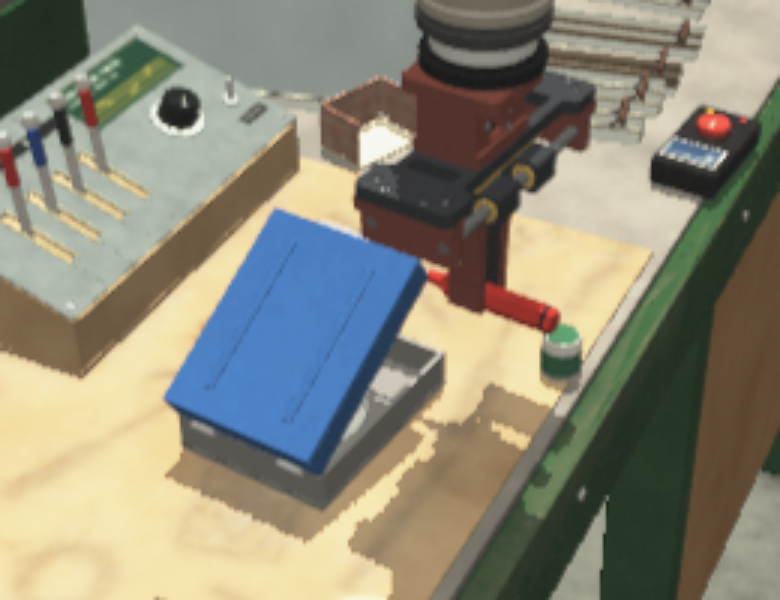

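The picture shows the cover up about 30° on the blade, with the pot undisturbed. I'll continue the arc.

>>> jog_arm(plan=[[[-1,0,-0.14,-0.22,0,0,0],[-1,0,-0.3,-0.43,0,0,0],[-1,0,-0.47,-0.63,0,0,0],[-1,0,-0.66,-0.8,0,0,0],[-1,0,-0.87,-0.96,0,0,0],[-1,0,-1.08,-1.11,0,0,0],[-1,0,-1.32,-1.22,0,0,0],[-1,0,-1.55,-1.33,0,0,0],[-1,0,-1.79,-1.4,0,0,0],[-1,0,-2.04,-1.46,0,0,0]]])

```text
clock: 10.6
tool_pos: [0.4382, 0.2018, 0.1835]
tool_rot: [[0.994, -0.113, -0.0], [-0.113, -0.994, -0.0], [-0.0, 0.0, -1.0]]
contact_force: [0.5, 0.1, -1.0]
width: 0.0165
grasp_force: 30.0
```

>>> jog_arm(plan=[[[-1,0,-0.2,-0.03,0,0,0],[-1,0,-0.4,-0.05,0,0,0],[-1,0,-0.6,-0.07,0,0,0],[-1,0,-0.76,-0.07,0,0,0],[-1,0,-0.76,-0.07,0,0,0],[-1,0,-0.76,-0.07,0,0,0]]])

```text
clock: 11.2
tool_pos: [0.4425, 0.2386, 0.1867]
tool_rot: [[0.994, -0.113, -0.0], [-0.113, -0.994, -0.0], [-0.0, 0.0, -1.0]]
contact_force: [0.4, 0.2, -0.9]
width: 0.0164
grasp_force: 30.0
```

```bash
python3 - <<'E'
from h import *
s=bot.read_state();print(s["tool_pos"],s["width"],s["contact_force"],s["qpos"])
a=bot.grab_frame("scene")
cv2.imwrite("pics/s5.png",cv2.resize(a[130:330,140:400],(780,600)))
E
```

```text
[0.4425 0.2386 0.1867] 0.0163692608891659 [ 0.3939  0.2487 -0.8575] [ -19.2798   15.9739  -18.9383  114.4232    6.6351   50.622  -138.2345]
```

View pics/s5.png

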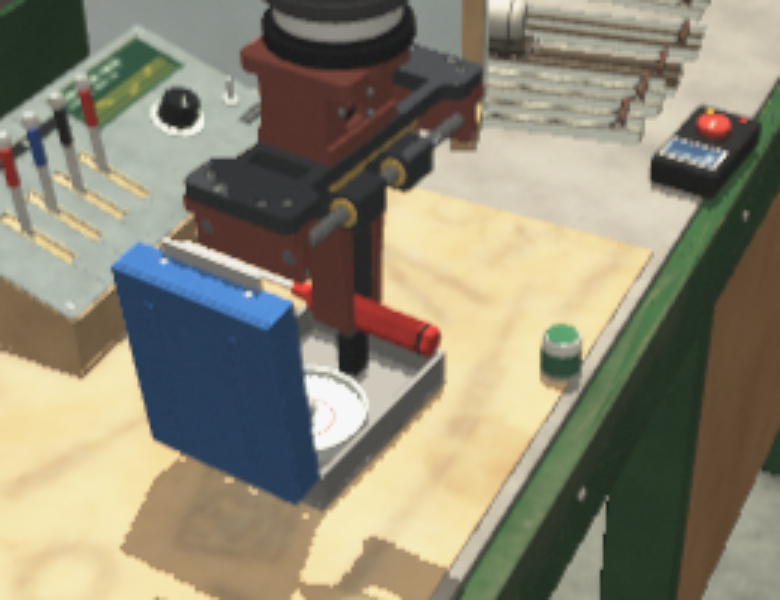

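The cover is upright with the dish visible below it. I retreat and lay the screwdriver down near where it was.

>>> jog_arm(plan=[[[-1,0,0.2,0,0,0,0],[-1,0,0.7,0,0,0,0],[-1,0.2,1.5,0,0,0,0],[-1,0.4,2.4,0,0,0,0],[-1,0.6,3.3,0,0,0,0],[-1,0.8,4.2,0,0,0,0],[-1,1.0,5.1,0.3,0,0,0],[-1,1.2,5.9,1.0,0,0,0],[-1,1.2,6.5,1.7,0,0,0],[-1,1.2,6.7,2.4,0,0,0]]])

```text
clock: 12.25
tool_pos: [0.4631, -0.1063, 0.0659]
tool_rot: [[0.993, -0.119, 0.001], [-0.119, -0.993, -0.002], [0.001, 0.002, -1.0]]
contact_force: [-0.6, 0.6, -0.6]
width: 0.0165
grasp_force: 30.0
```

>>> jog_arm(plan=[[[-1,0,0,0,0,0,0],[-1,0,0,0,0,0,0]]])

```text
clock: 12.45
tool_pos: [0.4638, -0.1011, 0.0671]
tool_rot: [[0.994, -0.114, -0.001], [-0.114, -0.994, 0.0], [-0.001, -0.0, -1.0]]
contact_force: [1.6, 0.4, -0.1]
width: 0.0163
grasp_force: 30.0
```

>>> jog_arm(plan=[[[-1,0,0,0.3,0,0,0],[-1,0,0,0.55,0,0,0],[-1,0,0,0.75,0,0,0],[-1,0,0,0.85,0,0,0],[-1,0,0,0.9,0,0,0],[-1,0,0,0.91,0,0,0],[-1,0,0,0.91,0,0,0]]])

```text
clock: 13.15
tool_pos: [0.4643, -0.1008, 0.0217]
tool_rot: [[0.994, -0.113, 0.0], [-0.113, -0.994, 0.0], [0.0, -0.0, -1.0]]
contact_force: [-1.3, 1.1, 2.4]
width: 0.0167
grasp_force: 30.0
```

>>> jog_arm(plan=[[[-0.4,0,0,0,0,0,0],[-0.3,0,0,0,0,0,0],[0,0,0,0,0,0,0],[0,0,0,-0.4,0,0,0],[0,0,0,-1.2,0,0,0],[0,0,0,-2.2,0,0,0],[0,0,0,-3.2,0,0,0]]])

```text
clock: 13.85
tool_pos: [0.4636, -0.101, 0.1828]
tool_rot: [[0.994, -0.113, -0.001], [-0.113, -0.994, 0.0], [-0.001, -0.0, -1.0]]
contact_force: [1.6, 0.6, 0.0]
width: 0.0438
grasp_force: 0.0
```

>>> jog_arm(plan=[[[0,0.1,-0.6,-0.4,0,0,-1.7],[0,0.2,-1.2,-0.4,0,0,-3.4],[0,0.3,-1.8,-0.4,0,0,-5.1],[0,0.4,-2.4,-0.4,0,0,-6.8],[0,0.5,-3.0,-0.4,0,0,-8.5],[0,0.53,-3.4,-0.4,0,0,-10.2],[0,0.53,-3.8,-0.4,0,0,-11.9],[0,0.53,-3.8,-0.4,0,0,-13.6],[0,0.53,-3.8,-0.4,0,0,-15.3],[0,0.53,-3.8,-0.4,0,0,-17]]])

```text
clock: 14.85
tool_pos: [0.5119, 0.0848, 0.2011]
tool_rot: [[0.193, 0.981, -0.0], [0.981, -0.193, -0.0], [-0.0, -0.0, -1.0]]
contact_force: [-0.2, -0.3, 0.2]
width: 0.0442
grasp_force: 0.0
```

>>> jog_arm(plan=[[[0,0,0,0,0,0,-1],[0,0,0,0,0,0,-1],[0,0,0,0,0,0,-1]]])

```text
clock: 15.15
tool_pos: [0.512, 0.0845, 0.2012]
tool_rot: [[0.116, 0.993, -0.0], [0.993, -0.116, -0.0], [-0.0, -0.0, -1.0]]
contact_force: [-0.5, -0.8, 0.9]
width: 0.0442
grasp_force: 0.0
```

```bash
python3 - <<'E'
from h import *
s=bot.read_state();print(s["clock"],s["tool_pos"],np.array(s["tool_rot"]),s["qpos"])
a=bot.grab_frame("wrist");b=bot.grab_frame("side")
cv2.imwrite("pics/w6.png",np.hstack([cv2.resize(a,(440,330)),cv2.resize(b[150:330,140:380],(360,330))]))
for t,z in dict(dish_handle=.034,dish=.004,dish_seat=.018,ball_center=.018,cover_lip=.185,cover_hinge=.028).items(): print(t,find("wrist",t,z),find("side",t,z))
for t in("screwdriver_tip","screwdriver_grip"): print(t,find("side",t,.008))
print(tri("cover_lip",("wrist","side"),False))
r=bot.silhouettes("wrist","dish_handle"); print([(q["conf"],q["extent"]) for q in r][:2])
E
```

```text
15.15 [0.512  0.0845 0.2012] [[ 0.1158  0.9933 -0.0002]
 [ 0.9933 -0.1158 -0.    ]
 [-0.     -0.0001 -1.    ]] [  7.6401  17.5932 -28.4816 111.0832  10.2877  53.7955 -32.4749]
dish_handle [(0.76, array([281.3, 175.6]), array([0.5195, 0.1049, 0.034 ]))] [(0.68, array([247.6, 248. ]), array([0.5134, 0.1053, 0.034 ]))]
dish [(0.59, array([274. , 113.7]), array([0.5191, 0.166 , 0.004 ]))] [(0.98, array([232.1, 276. ]), array([0.5152, 0.1707, 0.004 ]))]
dish_seat [(0.79, array([274.6, 114.5]), array([0.5197, 0.165 , 0.018 ]))] [(0.8, array([229.1, 271.3]), array([0.5192, 0.1746, 0.018 ])), (0.23, array([245.9, 246.3]), array([0.5311, 0.0822, 0.018 ]))]
ball_center [(0.55, array([272.3, 114.6]), array([0.5174, 0.1652, 0.018 ]))] [(0.54, array([230.1, 268.9]), array([0.5214, 0.1669, 0.018 ]))]
cover_lip [] [(0.91, array([196.6, 219.1]), array([0.5301, 0.2487, 0.185 ]))]
cover_hinge [(0.58, array([272.1,  55.3]), array([0.524 , 0.2238, 0.028 ]))] [(0.55, array([215.3, 280.4]), array([0.5222, 0.2214, 0.028 ]))]
screwdriver_tip [(0.58, array([264.9, 206.7]), array([ 0.5798, -0.1056,  0.008 ]))]
screwdriver_grip [(0.78, array([308.1, 216.4]), array([ 0.4601, -0.1108,  0.008 ]))]
(array([0.1677, 0.7163, 0.5516]), [('side', 0.91, 0.0)])
[(0.73, [232.5, 71.2, 317.1, 189.8])]
```

View pics/w6.png

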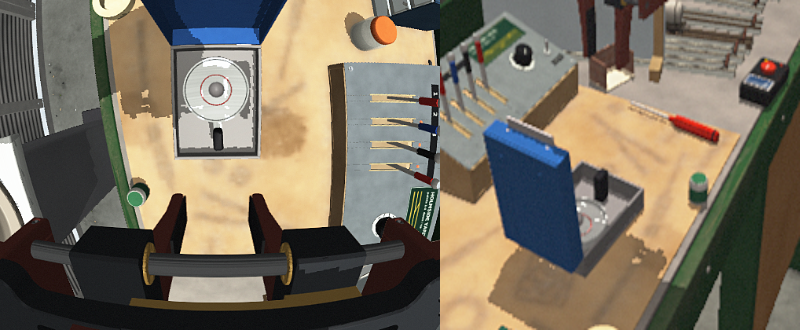

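The wrist half shows the fin at about (277,177) and the ball centred in the ring at (275,113) in full-frame pixels. The side half shows the cover just past upright and the screwdriver lying on the bench. I'll refine the fin and ring positions by colour.

```bash
python3 - <<'E'
from h import *
im=bot.grab_frame("wrist");m=bot.camera_model("wrist")
hsv=cv2.cvtColor(im,cv2.COLOR_BGR2HSV)
roi=np.zeros(im.shape[:2],bool);roi[150:200,255:300]=1
dk=(hsv[...,2]<60)&roi
n,l,st,ce=cv2.connectedComponentsWithStats(dk.astype(np.uint8));i=1+st[1:,4].argmax();print(st[i],ce[i])
ys,xs=np.nonzero(l==i)
for y in range(ys.min(),ys.max()+1,3): r=xs[ys==y];print(y,r.min(),r.max(),end="; ")
print()
for y in (ys.min(),ys.min()+3,ys.max()-1):
  r=xs[ys==y]; 
  for z in(.044,.034,.006): print(y,z,atz("wrist",(r.mean(),y),z)[:2],end=" ")
  print()
red=(hsv[...,1]>60)&((hsv[...,0]<10)|(hsv[...,0]>170))
red[:80]=0;red[150:]=0;red[:,:230]=0;red[:,320:]=0
ry,rx=np.nonzero(red);print(len(rx),rx.min(),rx.max(),ry.min(),ry.max())
P=np.array([atz("wrist",p,.0085)[:2] for p in zip(rx,ry)]);
A=np.c_[2*P,np.ones(len(P))];s=np.linalg.lstsq(A,(P**2).sum(1),rcond=None)[0];print("ring",s[:2],np.sqrt(s[2]+s[0]**2+s[1]**2))
cv2.imwrite("pics/w7.png",cv2.resize(im[60:210,200:350],(600,600),interpolation=cv2.INTER_NEAREST))
E
```

```text
[271 163  13  29 326] [276.9693 177.0399]
163 274 281; 166 271 282; 169 271 282; 172 271 283; 175 271 283; 178 271 283; 181 272 283; 184 272 283; 187 272 283; 190 272 282; 
163 0.044 [0.5173 0.1193] 163 0.034 [0.5172 0.1178] 163 0.006 [0.5168 0.1137] 
166 0.044 [0.5161 0.1165] 166 0.034 [0.5159 0.115 ] 166 0.006 [0.5154 0.1107] 
190 0.044 [0.5139 0.0934] 190 0.034 [0.5136 0.091 ] 190 0.006 [0.5129 0.0846] 
154 255 294 95 134
ring [0.5196 0.1654] 0.020095470143608497
```

View pics/w7.png

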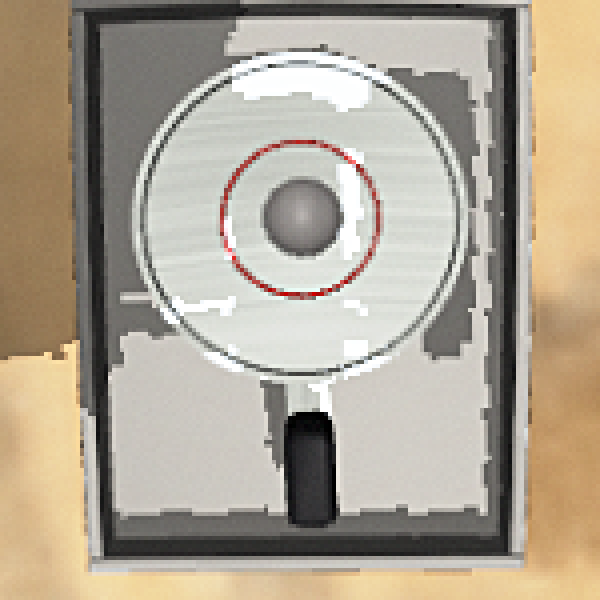

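Picture: the ball is centred in the ring, and the fin spans (290–335, 412–525) in this crop, along the case. The ring's measured radius is 20.1 mm and the fin 24 mm long, as they should be. I descend over the fin.

>>> jog_arm(plan=[[[-0.3,0.41,0.01,0.4,0,0,-0.4],[-0.3,0.41,0.01,0.9,0,0,-0.4],[-0.3,0.41,0.01,1.4,0,0,-0.4],[-0.3,0.41,0.01,1.9,0,0,-0.4],[-0.3,0.41,0.01,2.3,0,0,-0.4],[-0.3,0.41,0.01,2.6,0,0,-0.4],[-0.3,0.41,0.01,2.6,0,0,-0.4]]])

```text
clock: 16.85
tool_pos: [0.5137, 0.1047, 0.0696]
tool_rot: [[0.078, 0.997, -0.003], [0.997, -0.078, -0.001], [-0.001, -0.003, -1.0]]
contact_force: [-0.3, 0.3, -0.2]
width: 0.0306
grasp_force: 0.0
```

```bash
python3 - <<'E'
from h import *
s=bot.read_state();print(s["clock"],s["tool_pos"],np.array(s["tool_rot"])[:,0],s["width"],s["contact_force"])
im=bot.grab_frame("wrist")
hsv=cv2.cvtColor(im,cv2.COLOR_BGR2HSV)
cv2.imwrite("pics/w8.png",im)
print("handle",find("wrist","dish_handle",.034))
red=(hsv[...,1]>60)&((hsv[...,0]<10)|(hsv[...,0]>170))
p=bot.pinpoint("wrist","dish_seat");print(p[0])
cx,cy=map(int,p[0]["centre"]);k=np.zeros_like(red);k[max(cy-60,0):cy+60,cx-60:cx+60]=1;red&=k
ry,rx=np.nonzero(red);P=np.array([atz("wrist",q,.0085)[:2] for q in zip(rx,ry)])
A=np.c_[2*P,np.ones(len(P))];s=np.linalg.lstsq(A,(P**2).sum(1),rcond=None)[0];print("ring",s[:2],np.sqrt(s[2]+s[0]**2+s[1]**2),len(rx))
print("ball",find("wrist","ball_center",.018))
E
```

```text
16.85 [0.5137 0.1047 0.0696] [ 0.0781  0.9969 -0.0009] 0.030646949733196656 [-0.2906  0.3479 -0.153 ]
handle [(0.84, array([278.1, 252.2]), array([0.5163, 0.1023, 0.034 ]))]
{'centre': [275.3, 145.8], 'conf': 0.95}
ring [0.522  0.1658] 0.020475490422640345 353
ball [(0.94, array([278.5, 144. ]), array([0.5223, 0.1668, 0.018 ]))]
```

View pics/w8.png

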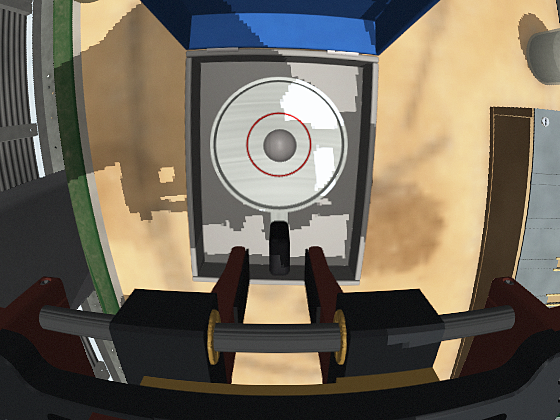

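Picture: the fin (columns 270–290) sits between the fingers and the dish axis is in line with the tool. The ball is centred at (280,146). I descend the rest of the way and close gently.

>>> jog_arm(plan=[[[-0.3,0,0.03,0.2,0,0,0],[-0.3,0,0.03,0.4,0,0,0],[-0.3,0,0.03,0.6,0,0,0],[-0.3,0,0.03,0.73,0,0,0],[-0.45,0,0.03,0.73,0,0,0],[-0.55,0,0.03,0.73,0,0,0],[-0.6,0,0.03,0.73,0,0,0],[-0.63,0,0.03,0.73,0,0,0],[-0.65,0,0.03,0.73,0,0,0],[-0.67,0,0.03,0.73,0,0,0]]])

```text
clock: 18.05
tool_pos: [0.5163, 0.1049, 0.035]
tool_rot: [[0.078, 0.997, 0.0], [0.997, -0.078, 0.0], [0.0, 0.0, -1.0]]
contact_force: [0.1, -0.3, 0.3]
width: 0.0148
grasp_force: 0.2
```

>>> jog_arm(plan=[[[-0.68,0,0,0,0,0,0],[-0.69,0,0,0,0,0,0],[-0.7,0,0,0,0,0,0],[-0.71,0,0,0,0,0,0],[-0.72,0,0,0,0,0,0],[-0.73,0,0,0,0,0,0],[-0.75,0,0,0,0,0,0],[-0.8,0,0,0,0,0,0],[-1,0,0,0,0,0,0],[-1,0,0,0,0,0,0]]])

```text
clock: 19.05
tool_pos: [0.5164, 0.1049, 0.0347]
tool_rot: [[0.078, 0.997, -0.0], [0.997, -0.078, -0.0], [-0.0, -0.0, -1.0]]
contact_force: [-1.3, 0.4, 0.7]
width: 0.0118
grasp_force: 29.9
```

```bash
cat >> h.py <<'E'
def ball():
    s=bot.read_state();bot.grab_frame("wrist")
    o=[bot.pinpoint("wrist",t) for t in("ball_center","dish_seat")]
    z=.018+s["tool_pos"][2]-.033
    P=[atz("wrist",r[0]["centre"],z) if r else None for r in o];print(s["clock"],s["tool_pos"],s["width"],s["grasp_force"],s["contact_force"],[r[0]["centre"] if r else None for r in o],P)
E
python3 -c "
from h import *
ball()"
```

```text
19.05 [0.5164 0.1049 0.0347] 0.011785894621116557 29.945032596588135 [-1.2761  0.3923  0.6809] [[274.9, 150.2], None] [array([0.5209, 0.1668, 0.0197]), None]
```

>>> jog_arm(plan=[[[-1,0,0,-0.01,0,0,0],[-1,0,0,-0.03,0,0,0],[-1,0,0,-0.06,0,0,0],[-1,0,0,-0.1,0,0,0],[-1,0,0,-0.15,0,0,0],[-1,0,0,-0.2,0,0,0],[-1,0,0,-0.25,0,0,0],[-1,0,0,-0.29,0,0,0],[-1,0,0,-0.31,0,0,0],[-1,0,0,-0.32,0,0,0]]])

```text
clock: 20.2
tool_pos: [0.5164, 0.1049, 0.0509]
tool_rot: [[0.078, 0.997, 0.0], [0.997, -0.078, 0.0], [0.0, 0.0, -1.0]]
contact_force: [-0.2, -0.4, -0.7]
width: 0.0119
grasp_force: 29.9
```

```bash
python3 -c "
from h import *
ball()"
```

```text
20.2 [0.5164 0.1049 0.0509] 0.011943711988591352 29.9490424990654 [-0.1712 -0.4286 -0.6674] [[273.9, 152.4], [272.5, 148.8]] [array([0.5203, 0.1658, 0.0359]), array([0.5197, 0.1676, 0.0359])]
```

>>> jog_arm(plan=[[[-1,0,0,-0.02,0,0,0],[-1,0,0,-0.06,0,0,0],[-1,0,0,-0.13,0,0,0],[-1,0,0,-0.22,0,0,0],[-1,0,0,-0.32,0,0,0],[-1,0,0,-0.42,0,0,0],[-1,0,0,-0.52,0,0,0],[-1,0,0,-0.62,0,0,0],[-1,0,0,-0.72,0,0,0],[-1,0,0,-0.82,0,0,0]]])

```text
clock: 21.35
tool_pos: [0.5164, 0.1049, 0.0922]
tool_rot: [[0.078, 0.997, 0.0], [0.997, -0.078, -0.0], [-0.0, 0.0, -1.0]]
contact_force: [-0.9, -0.4, -1.6]
width: 0.0117
grasp_force: 29.9
```

>>> jog_arm(plan=[[[-1,0,0,-0.1,0,0,0],[-1,0,0,-0.2,0,0,0],[-1,0,0,-0.3,0,0,0],[-1,0,0,-0.4,0,0,0],[-1,0,0,-0.5,0,0,0],[-1,0,0,-0.6,0,0,0],[-1,0,0,-0.7,0,0,0],[-1,0,0,-0.79,0,0,0],[-1,0,0,-0.86,0,0,0],[-1,0,0,-0.91,0,0,0]]])

```text
clock: 22.35
tool_pos: [0.5164, 0.1049, 0.1376]
tool_rot: [[0.078, 0.997, 0.0], [0.997, -0.078, 0.0], [0.0, 0.0, -1.0]]
contact_force: [0.6, 0.4, -2.1]
width: 0.0116
grasp_force: 29.9
```

>>> jog_arm(plan=[[[-1,0,0,-0.02,0,0,0],[-1,0,0,-0.03,0,0,0],[-1,0,0,-0.03,0,0,0],[-1,0,0,-0.03,0,0,0],[-1,0,0,-0.03,0,0,0]]])

```text
clock: 22.85
tool_pos: [0.5163, 0.1049, 0.1386]
tool_rot: [[0.078, 0.997, -0.0], [0.997, -0.078, -0.0], [-0.0, -0.0, -1.0]]
contact_force: [-0.3, 0.0, -1.4]
width: 0.0115
grasp_force: 29.9
```

```bash
python3 -c "
from h import *
ball();print(bot.read_state()['qpos'])
for c in('scene','side'):
  bot.grab_frame(c)
  for t in ('ball_center','dish_seat'): print(c,t,find(c,t,.122))"
```

```text
22.85 [0.5163 0.1049 0.1386] 0.011466558141236736 29.94898796081543 [-0.322   0.0029 -1.4305] [[275.2, 150.9], [277.4, 279.6]] [array([0.521 , 0.1664, 0.1236]), array([0.5165, 0.0951, 0.1236])]
[  4.4411  23.1676 -27.8795 113.1781  14.5581  47.0407 -36.0167]
scene ball_center [(0.38, array([234.2, 218.5]), array([0.5324, 0.1596, 0.122 ]))]
scene dish_seat [(0.9, array([236.7, 224.3]), array([0.519 , 0.1735, 0.122 ]))]
side ball_center [(0.42, array([225.3, 226.4]), array([0.5264, 0.166 , 0.122 ]))]
side dish_seat [(0.7, array([224.4, 228.5]), array([0.5241, 0.1732, 0.122 ])), (0.26, array([245.1, 204.6]), array([0.5329, 0.0751, 0.122 ]))]
```

The ball is still centred. I'll turn level about the TCP, slowly with ramps, clockwise so the dish swings away from the cover.

>>> jog_arm(plan=[[[-1,0,0,0,0,0,0.05],[-1,0,0,0,0,0,0.15],[-1,0,0,0,0,0,0.3],[-1,0,0,0,0,0,0.5],[-1,0,0,0,0,0,0.8],[-1,0,0,0,0,0,1.15],[-1,0,0,0,0,0,1.5],[-1,0,0,0,0,0,1.8],[-1,0,0,0,0,0,2.0],[-1,0,0,0,0,0,2.1]]])

```text
clock: 24.3
tool_pos: [0.5164, 0.1049, 0.1388]
tool_rot: [[0.26, 0.966, 0.0], [0.966, -0.26, -0.0], [-0.0, 0.0, -1.0]]
contact_force: [-0.6, -0.5, -1.9]
width: 0.0116
grasp_force: 29.9
```

```bash
python3 -c "
from h import *
ball();print(bot.read_state()['qpos'])"
```

```text
24.3 [0.5164 0.1049 0.1388] 0.011567144114659396 29.9489825963974 [-0.6469 -0.4829 -1.8526] [[275.7, 148.8], None] [array([0.5328, 0.1656, 0.1238]), None]
[  2.596   22.7847 -25.5671 113.2962  13.2745  46.7251 -45.375 ]
```

Stable. Remaining turn: 16.2 units.

>>> jog_arm(plan=[[[-1,0,0,0,0,0,0.1],[-1,0,0,0,0,0,0.25],[-1,0,0,0,0,0,0.45],[-1,0,0,0,0,0,0.7],[-1,0,0,0,0,0,1.0],[-1,0,0,0,0,0,1.35],[-1,0,0,0,0,0,1.7],[-1,0,0,0,0,0,2.05],[-1,0,0,0,0,0,2.4],[-1,0,0,0,0,0,2.75]]])

```text
clock: 25.45
tool_pos: [0.5164, 0.1049, 0.1388]
tool_rot: [[0.483, 0.876, -0.0], [0.876, -0.483, -0.0], [-0.0, 0.0, -1.0]]
contact_force: [0.8, 0.1, -2.3]
width: 0.0119
grasp_force: 29.9
```

>>> jog_arm(plan=[[[-1,0,0,0,0,0,0.35],[-1,0,0,0,0,0,0.7],[-1,0,0,0,0,0,1.05],[-1,0,0,0,0,0,1.4],[-1,0,0,0,0,0,1.75],[-1,0,0,0,0,0,2.1],[-1,0,0,0,0,0,2.45],[-1,0,0,0,0,0,2.8],[-1,0,0,0,0,0,3.15],[-1,0,0,0,0,0,3.5]]])

```text
clock: 26.45
tool_pos: [0.5163, 0.1049, 0.1388]
tool_rot: [[0.724, 0.69, -0.0], [0.69, -0.724, -0.0], [-0.0, -0.0, -1.0]]
contact_force: [-0.6, -0.2, -1.3]
width: 0.0117
grasp_force: 29.9
```

>>> jog_arm(plan=[[[-1,0,0,0,0,0,0.35],[-1,0,0,0,0,0,0.7],[-1,0,0,0,0,0,1.05],[-1,0,0,0,0,0,1.4],[-1,0,0,0,0,0,1.75],[-1,0,0,0,0,0,2.1],[-1,0,0,0,0,0,2.45],[-1,0,0,0,0,0,2.8],[-1,0,0,0,0,0,3.15],[-1,0,0,0,0,0,3.5]]])

```text
clock: 27.45
tool_pos: [0.5164, 0.1049, 0.1388]
tool_rot: [[0.898, 0.44, 0.0], [0.44, -0.898, 0.0], [0.0, 0.0, -1.0]]
contact_force: [0.0, -0.2, -0.9]
width: 0.0124
grasp_force: 29.9
```

>>> jog_arm(plan=[[[-1,0,0,0,0,0,0.35],[-1,0,0,0,0,0,0.7],[-1,0,0,0,0,0,1.05],[-1,0,0,0,0,0,1.4],[-1,0,0,0,0,0,1.75],[-1,0,0,0,0,0,2.1],[-1,0,0,0,0,0,2.45],[-1,0,0,0,0,0,2.8],[-1,0,0,0,0,0,3.15],[-1,0,0,0,0,0,3.5]]])

```text
clock: 28.45
tool_pos: [0.5164, 0.1049, 0.1388]
tool_rot: [[0.989, 0.15, 0.0], [0.15, -0.989, -0.0], [0.0, 0.0, -1.0]]
contact_force: [-0.2, 0.4, -1.8]
width: 0.0119
grasp_force: 29.9
```

>>> jog_arm(plan=[[[-1,0,0,0,0,0,0.35],[-1,0,0,0,0,0,0.7],[-1,0,0,0,0,0,1.05],[-1,0,0,0,0,0,1.4],[-1,0,0,0,0,0,1.75],[-1,0,0,0,0,0,2.1],[-1,0,0,0,0,0,2.4],[-1,0,0,0,0,0,2.65],[-1,0,0,0,0,0,2.83],[-1,0,0,0,0,0,2.93]]])

```text
clock: 29.45
tool_pos: [0.5164, 0.1049, 0.1388]
tool_rot: [[0.995, -0.103, -0.0], [-0.103, -0.995, -0.0], [-0.0, 0.0, -1.0]]
contact_force: [0.7, -0.6, -1.3]
width: 0.0119
grasp_force: 29.9
```

>>> jog_arm(plan=[[[-1,0,0,0,0,0,0.03],[-1,0,0,0,0,0,0.03],[-1,0,0,0,0,0,0.03],[-1,0,0,0,0,0,0.03],[-1,0,0,0,0,0,0.03],[-1,0,0,0,0,0,0.03],[-1,0,0,0,0,0,0.03],[-1,0,0,0,0,0,0.03]]])

```text
clock: 30.25
tool_pos: [0.5164, 0.1049, 0.1388]
tool_rot: [[0.994, -0.105, 0.0], [-0.105, -0.994, 0.0], [0.0, -0.0, -1.0]]
contact_force: [0.5, -0.1, -1.6]
width: 0.0116
grasp_force: 29.9
```

```bash
python3 -c "
from h import *
ball();s=bot.read_state();print(s['qpos'],s['joint_vel'])
a=bot.grab_frame('wrist');b=bot.grab_frame('side')
cv2.imwrite('pics/w9.png',np.hstack([cv2.resize(a,(440,330)),cv2.resize(b[130:330,140:400],(360,330))]))"
```

```text
30.25 [0.5164 0.1049 0.1388] 0.011595809671857558 29.94904339313507 [ 0.4826 -0.1086 -1.597 ] [[274.2, 149.6], [276.3, 148.8]] [array([0.5797, 0.0987, 0.1238]), array([0.58  , 0.0976, 0.1238])]
[ -11.738    20.9699   -7.9569  114.2634    4.0167   45.0199 -118.051 ] [ 0.1244 -0.0522 -0.0431  0.1018 -0.0487 -0.0252  0.0678]
```

View pics/w9.png

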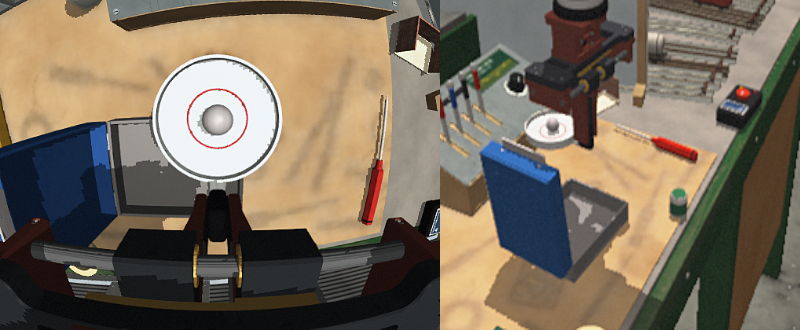

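The dish is turned, level and held, with the ball centred in the ring at (217,120). The cover is open, the screwdriver is on the bench and the bystanders are in place, so I hand in.

```bash
python3 -c "
from cell import bot
print(bot.sign_off())"
```

```text
the job is handed in; nothing more can be done
None
```

I handed the job in at about 30 s: in the last pictures the cover is open, the screwdriver is on the bench, and the dish is held level and a quarter turn round with the ball centred in its ring; the hand-in gave no verdict.

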